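# Set the bead tweezers to the largest pearl size

## Task

Take the long bent-nose tweezers off their wooden rest and set them to the largest pearl size on the bead-size card: bring the tips down just above the widest black bar, squarely across it, and squeeze until the gap between the tips matches the bar's width, one tip over each of its long edges. Finish while still holding the tweezers there in the gripper, gap steady and tips just clear of the card. Do not press them hard on the card, and leave the palette, pencil case, pearl dish and glasses where they are.

Things in the scene. Friction and masses are not known exactly. Their poses are not given: they have to be found in the camera images.
- tweezers: Bent-nose steel tweezers, 230 mm long, about 54 g, lying on edge across the rest's saddles. Origin: midway between the two upright ridged finger plates (36 mm long, 16 mm high), at the arms' mid-height, 38.5 mm above the table at the start; the arms, straps 13 mm high, join 100 mm behind it. x to the tips, y the squeeze direction, z up. Width over the plates 27.6 mm open, 18.9 mm at 16 mm tip gap.
- tweezers_left (a joint): How far each sprung arm is squeezed in (rad; both move alike): 0 open, 0.083 tips shut. Tip gap (mm) = 6 + 409 sin(0.0683 - value): 34 at 0, 16 at 0.0438. The gap shrinks 2.05 mm per mm of width at the finger plates. The push at the plates grows evenly from 0 N open to 7.9 N at 16 mm; let go, the arms spring open.
- tip_left (a point): End of the left (+y) point of the tweezers, at its inner face and lowest spot, 104 mm ahead of the tweezers' origin and 29 mm below it: the nose bends down 34 degrees from 65 mm ahead of the origin.
- tip_right (a point): The same on the right (-y) point. The tip gap is the distance between these two spots.
- tool_rest: Light wooden rest, fixed. Base board 170 x 56 x 6 mm, from 100 mm behind to 70 mm ahead of the origin; two saddles across it, 10 mm thick, 56 mm wide, 82 mm behind and 55 mm ahead of the origin, tops 32 mm above the table, with 7 mm high end cheeks 47 mm apart. Free above the base between them. Origin at table level, below the tweezers' origin; x along the rest towards the tips.
- bead_card: White bead-size card, fixed, 80 (x) x 120 (y) x 4 mm; origin at the centre of its underside. Printed black bars, 30 mm long in x, centred at x = -14 mm: 16 mm wide at y = +36, 11 mm at y = 0, 7 mm at y = -34. At x = +22 mm each has a glued half pearl of its width (the largest 8 mm high). The tweezers best come over the bars from the -x side.
- wide_bar (a point): Centre of the widest (16 mm) bar on the card's upper face; axes as the card's: the bar's long edges run along x, 8 mm to either side in y.
- table: The wooden school table, top at height 0.
- palette: White plastic paint palette, about 220 x 125 x 8 mm, flat on the table; origin at the centre of its underside. Leave it alone.
- pencil_case: Pale blue pencil case, 200 x 75 x 66 mm; origin at the centre of its underside. Leave it alone.
- pearl_dish: Small white dish of pearls, 96 mm across, 28 mm high; origin at the centre of its underside. Leave it alone.
- glasses: Black-framed reading glasses standing open on the table, 132 mm wide, 140 mm deep, 36 mm high; origin under the middle of the front, the side arms run to +x. Leave it alone.

How it is judged (in metres and radians):
On the way:
1. the tweezers are lifted clear of their rest (z of tweezers in the frame of tool_rest above 0.05 m and contact force between tweezers and tool_rest below 0.05 N and contact force between tweezers and the fingers above 0.5 N), for 0.1 s.
At the end, for the whole second after the job is handed in: The gripper alone holds the tweezers (no contact with card, rest or table), still and with a steady tip gap of 16 mm within 2 mm; they lie square across the 16 mm bar within 0.3 rad, one tip over each of its long edges within 4 mm, both within its 30 mm length and no more than 10 mm above the card (distance between tip_left and tip_right between 0.014 and 0.018 m and velocity of joint tweezers_left between -0.02 and 0.02 rad/s and linear speed of tweezers below 0.02 m/s and angle between the y axis of tweezers and the y axis of wide_bar, either way round below 0.3 rad and ((y of tip_left in the frame of wide_bar between 0.004 and 0.012 m and y of tip_right in the frame of wide_bar between -0.012 and -0.004 m) or (y of tip_right in the frame of wide_bar between 0.004 and 0.012 m and y of tip_left in the frame of wide_bar between -0.012 and -0.004 m)) and x of tip_left in the frame of wide_bar between -0.015 and 0.015 m and x of tip_right in the frame of wide_bar between -0.015 and 0.015 m and z of each of tip_left, tip_right in the frame of wide_bar below 0.01 m and contact force between tweezers and the fingers above 1 N and contact force between tweezers and bead_card below 0.1 N and contact force between tweezers and tool_rest below 0.1 N and contact force between tweezers and table below 0.1 N); the arm keeps its last pose, push and grip.
It fails at once if the tweezers are pressed on the card with more than 6 N (contact force between tweezers and bead_card above 6 N).
It fails at once if the palette, pencil case, pearl dish or glasses are moved more than 20 mm (distance of any of palette, pencil_case, pearl_dish, glasses from where it was at the start of the episode above 0.02 m).
It also fails if it takes over 45 s, if anything falls off the work surface, if the arm or the gripper's body presses on something with over 40 N, if the wrist force passes 120 N, or if a joint passes its speed limit or range.

## Robot

A 7-joint arm with a two-finger parallel gripper is mounted at the origin on the work surface. World frame = base frame: x ahead of the robot, y to its left, z up, the work surface at z = 0. Lengths are in mm, angles in rad, forces in N, time in s.
With the tool pointing down it reaches from about 425 to 950 mm from the base axis. Payload 4.7 kg.
Tool frame: the origin (TCP) lies midway between the tips of the shut fingers; the grasp point (between the pads) lies manip.hold_point_z behind it (manip.hold_point_z is the distance from the TCP to the grasp point, in mm); z points along the fingers, y is the line along which they close (so a half turn about z gives the same grasp; the last joint's range is limited). The gripper opens to 87 mm and grips with 3 to 60 N. Pads are 19 mm wide; open, the fingers measure 117 mm over their backs; the gripper's body (75 mm by 190 mm) begins 51 mm behind the grasp point.
Start: joints at [-1.135, 0.469, -0.049, 1.532, 0.024, 1.141, -0.082], TCP at [302.529, 603.428, 222.573] pointing down, gripper open.
Joint ranges: [-2.59, 2.59], [-0.33, 1.99], [-1.39, 1.29], [0.1, 2.45], [-1.04, 4.18], [0.21, 1.99], [-2.66, 2.66]. Speed limits (rad/s): [2.57, 2.57, 3.14, 3.14, 3.14, 3.14, 3.14].

## Interface

Orientations are given as a unit quaternion [x, y, z, w].
In Python, from cell import status, imaging, ticket, manip gives the robot as it stands. The module is installed in compiled form; this text tells all that it offers.
- The arm moves only by the shell command python3 -m inch 'ROWS' [FORCE]. ROWS is JSON, a list of rows, each a list of 3 entries, a list of its own where there are three numbers: the shift along the world's x, y, z in m, then the turn about the world's z in rad, then the opening, from 0 (shut) to 1 (fully open). In form: [[[dx, dy, dz], roll, hand], ...]. A call has 1 to 12 rows; each row is the pose to reach, as a shift and turn from the pose commanded when the call began; what a row does not reach only later rows make up. A row lasts 1/10 s, in which the tool goes at most 50 mm and 8.59 degrees, less where a joint would pass 70% of its speed; a pose out of reach is approached as far as the arm can. A call with a gripper value outside its range is refused whole. The fingers move at their own pace and stop on an object; FORCE is the grip in N (left out, the last holds). Time passes only in rows, so rows that repeat a pose let the fingers close. It gives the time, the measured TCP pose, the force, the opening and the grip force at its end, in the units of the state.
- status.get_state(): the state, without advancing time (a new reading comes with each control period).
- imaging.capture(name): name is "scene" or "top" or "wrist"; returns a dict with "frame" (480x640x3 uint8, blue, green, red), "z_map" (480x640 float32, mm along the optical axis (not along the pixel's ray), 0 where there is no reading), "vfov" (degrees; the focal length in pixels is half the picture's height over the tangent of half this angle, whatever the lens; pixels are square), "cx", "cy" (the principal point, pixels), "position" and "rotation" of the camera in the world; the wrist camera has in their place "hand_eye" (4x4, takes a point from camera to tool coordinates, whose origin is the TCP and whose axes are the flange's). Camera axes: x right, y down, z forward; pixel columns grow to the right and rows downward; lengths in mm; the calibration is good to about 2 mm. The wrist camera is an equidistant fisheye: a pixel r from the principal point sees the ray r / f radians off the axis. A picture is of the moment at which its call begins: read the wrist's pose just before it.
- ticket.close_job(): hands the job in; it is judged then, once.
The state is a dict: "time": time; "joints": joint angles; "qd": joint speeds; "joint_torque": joint torques, N m; "position": TCP position; "tool_rot": TCP orientation; "force": force on the tool from outside, world axes, zero at the start; "moment": the same for the moment, N m; "gripper_width": opening from 0.0 (shut) to 1.0 (fully open); "grasp_force": force on a finger pad.
Only numpy, scipy, OpenCV 4.12 (cv2) and the standard library are available. Lean on these libraries where they do the work, as an engineer would, in place of code of your own. Each camera call takes 0.05 s, during which the arm holds its last target. There are 200 camera calls.

## Working session

There is one attempt and no reset: what is moved stays moved. The work goes in short steps, Python scripts to look and compute and a shell command to move; the robot and the scene stay as the last step left them, time stands still between calls to the robot, and variables do not carry over. Pictures are saved under pics/ and viewed, at most 10 in all, crops included, and the job is handed in when it is done.

```bash
mkdir -p pics
cat > h.py <<'E'
import numpy as np, cv2
from scipy.spatial.transform import Rotation as R
from cell import status, imaging, ticket, manip
def cap(n):
    s=status.get_state(); c=imaging.capture(n); c['f']=240/np.tan(np.radians(c['vfov'])/2)
    if 'hand_eye' in c:
        T=np.eye(4);T[:3,:3]=R.from_quat(s['tool_rot']).as_matrix();T[:3,3]=s['position']
        c['T']=T@np.array(c['hand_eye'])
    else:
        r=np.array(c['rotation'],float); r=R.from_quat(r).as_matrix() if r.size==4 else r
        T=np.eye(4);T[:3,:3]=r;T[:3,3]=c['position'];c['T']=T
    c['wrist']='hand_eye' in c
    return c
def ray(c,u,v):
    x=(np.asarray(u,float)-c['cx']);y=(np.asarray(v,float)-c['cy'])
    if c['wrist']:
        r=np.hypot(x,y)+1e-9;t=r/c['f'];d=np.stack([x/r*np.sin(t),y/r*np.sin(t),np.cos(t)],-1)
    else: d=np.stack([x/c['f'],y/c['f'],np.ones_like(x)],-1)
    return d@c['T'][:3,:3].T
def plane(c,u,v,z):
    d=ray(c,u,v);o=c['T'][:3,3];return o+d*((z-o[2])/d[...,2])[...,None]
E
python3 - <<'E'
from h import *
s=status.get_state();print(s,manip.hold_point_z)
for n in ['scene','top']:
    c=cap(n);cv2.imwrite(f'pics/{n}0.png',c['frame']);print(n,c['T'].round(3),c['f'],c['cx'],c['cy'])
E
```

```text
{'time': 0.0, 'joints': array([-1.13490431,  0.46945993, -0.04860994,  1.53369325,  0.02409959,
        1.14098095, -0.08229982]), 'qd': array([-1.00272573e-03,  6.77281971e-04, -6.94575005e-05,  7.01495464e-04,
       -5.49822561e-04,  1.01331176e-04,  1.05657131e-03]), 'joint_torque': array([ 6.02215350e-04, -5.07973945e+01, -8.08914006e-02, -2.36159760e+01,
       -6.15867111e-02,  3.78040946e-02,  1.54516169e-04]), 'position': array([302.27468826, 602.86757883, 221.48729278]), 'tool_rot': array([ 2.30287769e-01,  9.73122082e-01, -9.58480841e-04, -1.93962945e-04]), 'force': array([-0.99752828,  0.09094159, -0.8340949 ]), 'moment': array([-0.00277594,  0.01689357,  0.06968648]), 'grasp_force': 0.0, 'gripper_width': 0.9968201974360588} 18.700000000000003
scene [[-5.800000e-01  5.790000e-01 -5.730000e-01  1.368778e+03]
 [ 8.150000e-01  3.990000e-01 -4.210000e-01  5.396950e+02]
 [-1.500000e-02 -7.110000e-01 -7.030000e-01  9.720840e+02]
 [ 0.000000e+00  0.000000e+00  0.000000e+00  1.000000e+00]] 545.2401082700036 323.81152235704997 236.63191735359283
top [[ 2.400000e-02 -9.940000e-01  1.030000e-01  4.789040e+02]
 [-1.000000e+00 -2.500000e-02 -5.000000e-03 -1.119200e+01]
 [ 8.000000e-03 -1.020000e-01 -9.950000e-01  1.528032e+03]
 [ 0.000000e+00  0.000000e+00  0.000000e+00  1.000000e+00]] 529.3218421296696 319.12403218521666 243.7885592363683
```

View pics/top0.png

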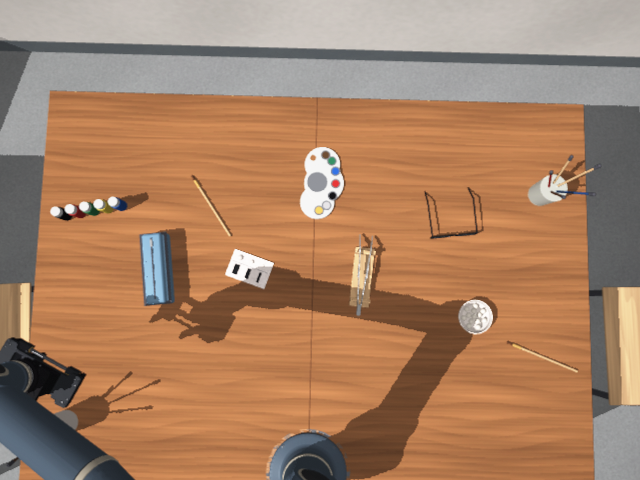

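View pics/scene0.png

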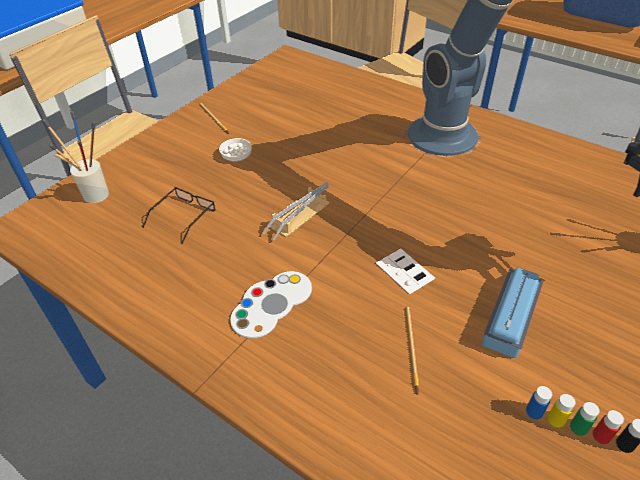

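The top view shows the rest and tweezers at about (362,277) with the tips up (+x), and the card at about (250,268) with the widest bar on its left. Nothing else sits between them.

Run:
```python
from h import *
c=cap('top');f=c['frame']
cv2.imwrite('pics/crop.png',cv2.resize(f[225:325,220:390],None,fx=4.7,fy=4.7,interpolation=cv2.INTER_CUBIC))
hsv=cv2.cvtColor(f,cv2.COLOR_BGR2HSV)
def P(u,v,z): return plane(c,np.array(u),np.array(v),z).round(1)
m=((hsv[...,1]<60)&(hsv[...,2]>150)).astype(np.uint8);m[:240]=0;m[300:]=0;m[:,:215]=0;m[:,285:]=0
cs=max(cv2.findContours(m,0,2)[0],key=cv2.contourArea);r=cv2.minAreaRect(cs);b=cv2.boxPoints(r);print(r,P(b[:,0],b[:,1],4.))
print('rest',P([362],[277],6.),'tw',P([359,372],[313,240],38.))
m=((hsv[...,1]>40)&(hsv[...,1]<125)&(hsv[...,2]>150)).astype(np.uint8);m[:235]=0;m[320:]=0;m[:,:335]=0;m[:,390:]=0
ys,xs=np.nonzero(m);print(len(xs));r=cv2.minAreaRect(np.stack([xs,ys],1).astype(np.float32));print(r)
```

```text
((249.01097106933594, 268.3987731933594), (42.0772819519043, 28.19968032836914), 20.2248592376709) [[541.  250.8   4. ]
 [618.  225.9   4. ]
 [578.7 110.6   4. ]
 [502.1 136.    4. ]]
rest [[ 542.9 -144.7    6. ]] tw [[ 440.9 -135.1   38. ]
 [ 647.  -168.6   38. ]]
945
((362.5487976074219, 270.56097412109375), (20.87156105041504, 70.78662109375), 6.340191841125488)
```

View pics/crop.png

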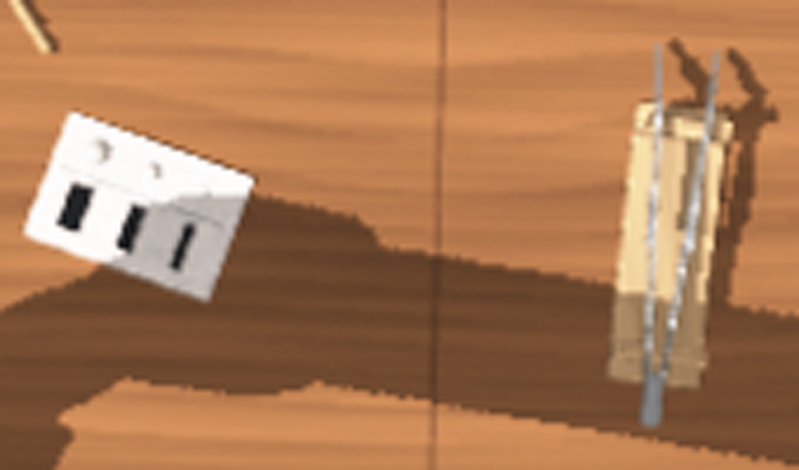

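```bash
python3 -m inch '[[[0.025,-0.04,0.01],0.03,1],[[0.05,-0.08,0.02],0.06,1],[[0.075,-0.12,0.03],0.1,1],[[0.1,-0.16,0.03],0.15,1],[[0.125,-0.2,0.03],0.15,1],[[0.15,-0.24,0.03],0.15,1],[[0.175,-0.28,0.03],0.15,1],[[0.2,-0.32,0.03],0.15,1],[[0.225,-0.36,0.03],0.15,1],[[0.24,-0.4,0.03],0.15,1],[[0.24,-0.4,0.03],0.15,1],[[0.24,-0.4,0.03],0.15,1]]'
python3 - <<'E'
from h import *
c=cap('wrist');cv2.imwrite('pics/w1.png',c['frame']);np.save('w1.npy',c,allow_pickle=True);print(c['T'].round(2),c['f'])
E
```

```text
time: 1.35
position: [542.7, 202.2, 252.4]
tool_rot: [0.158, 0.987, 0.0, -0.0]
force: [-0.8, 0.6, -0.4]
gripper_width: 0.999
grasp_force: 0.0
[[ 3.1000e-01  9.1000e-01  2.7000e-01  4.7025e+02]
 [ 9.5000e-01 -3.0000e-01 -9.0000e-02  2.2651e+02]
 [-0.0000e+00  2.8000e-01 -9.6000e-01  4.1464e+02]
 [ 0.0000e+00  0.0000e+00  0.0000e+00  1.0000e+00]] 371.64829954431775
```

View pics/w1.png

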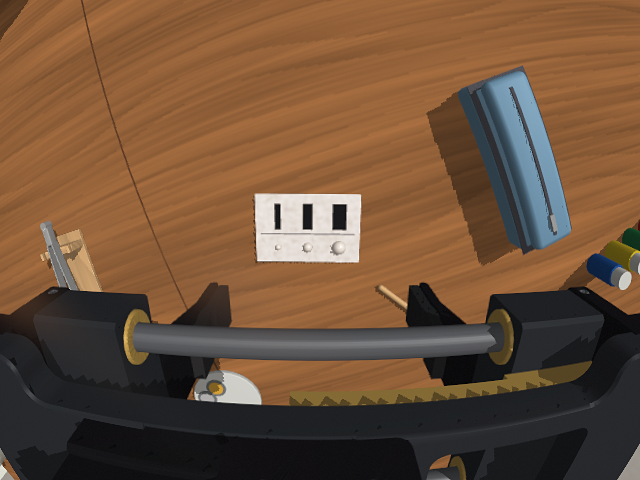

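The wrist view shows the card squarely: its corners span (255,194)–(361,262), and the widest bar is at (340,217). Next I'll measure the bar and move over the tweezers.

```bash
python3 - <<'E'
from h import *
c=np.load('w1.npy',allow_pickle=True).item();g=cv2.cvtColor(c['frame'],cv2.COLOR_BGR2GRAY)
m=np.zeros_like(g);m[198:234,328:354]=(g[198:234,328:354]<110)
ys,xs=np.nonzero(m);p=plane(c,xs,ys,4.)[:,:2]
r=cv2.minAreaRect(p.astype(np.float32));print('bar',p.mean(0),r)
u,s,v=np.linalg.svd(p-p.mean(0));print('yaw',np.arctan2(*v[0][::-1]))
hsv=cv2.cvtColor(c['frame'],cv2.COLOR_BGR2HSV);m=((hsv[...,1]<50)&(hsv[...,2]>140)).astype(np.uint8);m[:185]=0;m[270:]=0;m[:,:245]=0;m[:,370:]=0
k=max(cv2.findContours(m,0,2)[0],key=cv2.contourArea)[:,0];print('card',cv2.minAreaRect(plane(c,k[:,0],k[:,1],4.)[:,:2].astype(np.float32)))
E
python3 -m inch '[[[0,-0.04,0],0.05,1],[[0,-0.08,0],0.1,1],[[0.01,-0.12,0],0.15,1],[[0.01,-0.16,0],0.2,1],[[0.01,-0.2,0],0.2,1],[[0.02,-0.24,0],0.2,1],[[0.02,-0.28,0],0.2,1],[[0.02,-0.32,0],0.2,1],[[0.02,-0.35,0],0.2,1],[[0.02,-0.35,0],0.2,1],[[0.02,-0.35,0],0.2,1]]'
python3 - <<'E'
from h import *
c=cap('wrist');cv2.imwrite('pics/w2.png',c['frame']);np.save('w2.npy',c,allow_pickle=True)
E
```

```text
bar [560.0610758  221.34999373] ((560.1476440429688, 221.3814697265625), (13.696367263793945, 28.99547576904297), 72.38752746582031)
yaw -0.30103441868666553
card ((561.897705078125, 182.7061767578125), (119.50834655761719, 80.31775665283203), 71.38510131835938)
time: 2.5
position: [562.8, -145.0, 252.3]
tool_rot: [0.057, 0.998, 0.001, -0.0]
force: [-0.1, 1.3, 0.0]
gripper_width: 0.999
grasp_force: 0.0
```

View pics/w2.png

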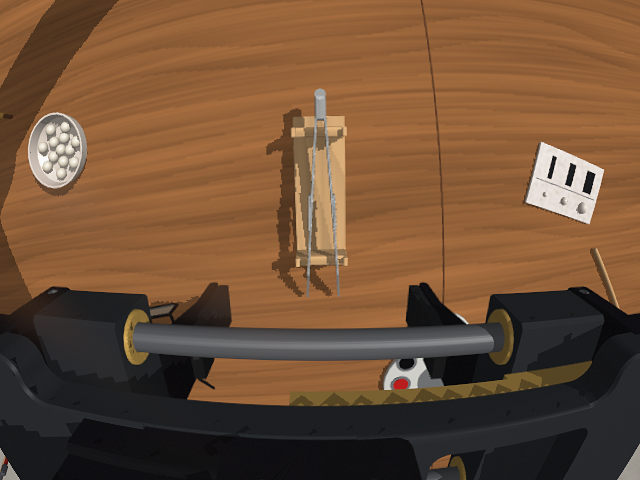

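The tweezers and rest are in full view: tail at (320,92), tips near (308,293) and (338,293). I'll zoom in to read the exact pixels.

Run:
```python
from h import *
c=np.load('w2.npy',allow_pickle=True).item()
cv2.imwrite('pics/w2c.png',cv2.resize(c['frame'][85:300,250:390],None,fx=2.79,fy=2.79,interpolation=cv2.INTER_CUBIC))
```

```text
(no output)
```

View pics/w2c.png

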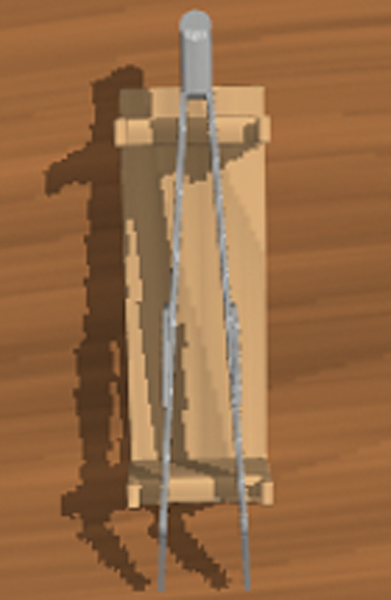

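Run:
```python
from h import *
c=np.load('w2.npy',allow_pickle=True).item()
def q(n,u,v,z):
    p=plane(c,250+np.array([u/2.79]),85+np.array([v/2.79]),z)[0];print(n,p.round(1));return p
tail=q('tail',195,10,45.); j=q('join',197,97,45.)
pl=q('pl',170,345,46.);pr=q('pr',234,345,46.);p0=q('plate start',170,305,46.);p1=q('plate end',234,410,46.)
tl=q('tl',162,588,10.);tr=q('tr',247,588,10.)
q('cheekL',116,130,39.);q('cheekR',268,130,39.);q('cheekFL',130,490,39.);q('cheekFR',272,490,39.)
tm=(tl+tr)/2;d=tm-tail;print('yaw tail-tips',np.arctan2(d[1],d[0]),np.linalg.norm(d[:2]))
e=d[:2]/np.linalg.norm(d[:2]);print('orig from tips',tm[:2]-104*e,'from tail',tail[:2]+126*e,'join',j[:2]+100*e,'plates mid y',(pl+pr)/2)
# depth-based check
print(status.get_state()['position'],status.get_state()['tool_rot'])
```

```text
tail [ 437.  -128.9   45. ]
join [ 468.2 -131.7   45. ]
pl [ 555.6 -151.4   46. ]
pr [ 558.2 -128.4   46. ]
plate start [ 541.  -149.7   46. ]
plate end [ 582.3 -130.9   46. ]
tl [ 666.  -168.6   10. ]
tr [ 670.1 -132.6   10. ]
cheekL [ 476.3 -161.7   39. ]
cheekR [ 482.4 -107.8   39. ]
cheekFL [ 611.  -173.5   39. ]
cheekFR [ 617.2 -119.5   39. ]
yaw tail-tips -0.09359859589435555 232.04397773930188
orig from tips [ 564.49553339 -140.89426422] from tail [ 562.46050245 -140.70322999] join [ 567.75348333 -141.09284437] plates mid y [ 556.86213105 -139.88707001   46.        ]
[ 563.00782564 -143.98872719  252.31148997] [ 5.56664104e-02  9.98449143e-01  7.24389326e-04 -1.85966248e-04]
```

```bash
python3 -m inch '[[[0,0.004,-0.04],0.01,1],[[0,0.004,-0.08],0.01,0.8],[[0,0.004,-0.12],0.01,0.7],[[0,0.004,-0.15],0.01,0.7],[[0,0.004,-0.18],0.01,0.7],[[0,0.004,-0.2],0.01,0.7],[[0,0.004,-0.215],0.01,0.7],[[0,0.004,-0.225],0.01,0.7],[[0,0.004,-0.231],0.01,0.7],[[0,0.004,-0.231],0.01,0.7],[[0,0.004,-0.231],0.01,0.7]]' 15
python3 - <<'E'
from h import *
c=cap('wrist');cv2.imwrite('pics/w3.png',c['frame'])
E
```

```text
time: 3.65
position: [563.2, -142.6, 22.3]
tool_rot: [0.052, 0.999, -0.0, 0.001]
force: [-0.9, 0.6, -0.1]
gripper_width: 0.698
grasp_force: 0.0
```

View pics/w3.png

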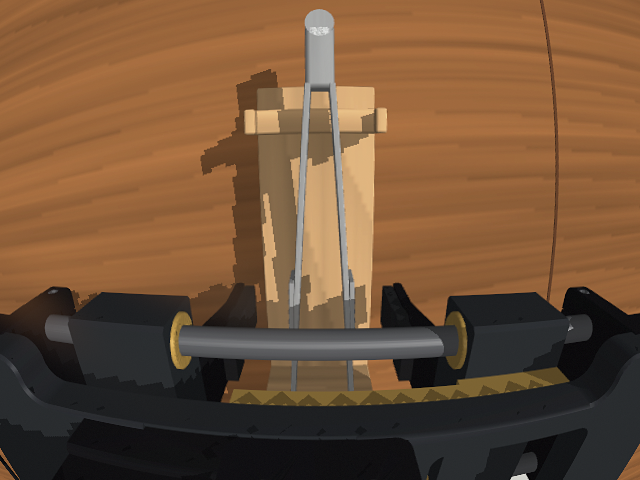

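The fingers straddle the plates and are centred to about 1 mm. Next I'll close on them.

```bash
python3 -m inch '[[[0,0,-0.002],0,0.5],[[0,0,-0.002],0,0.4],[[0,0,-0.002],0,0.34],[[0,0,-0.002],0,0.31],[[0,0,-0.002],0,0.29],[[0,0,-0.002],0,0.27],[[0,0,-0.002],0,0.25],[[0,0,-0.002],0,0.23],[[0,0,-0.002],0,0.217],[[0,0,-0.002],0,0.217],[[0,0,-0.002],0,0.217],[[0,0,-0.002],0,0.217]]' 15
```

```text
time: 4.9
position: [562.6, -142.5, 19.7]
tool_rot: [0.052, 0.999, 0.0, 0.0]
force: [-0.3, 1.0, 1.3]
gripper_width: 0.222
grasp_force: 8.3
```

```bash
python3 -m inch '[[[0,0,0.005],0,0.217],[[0,0,0.015],0,0.217],[[0,0,0.03],0,0.217],[[0,0,0.05],0,0.217],[[0,0,0.075],0,0.217],[[0,0,0.1],0,0.217],[[0,0,0.12],0,0.217],[[0,0,0.13],0,0.217],[[0,0,0.13],0,0.217],[[0,0,0.13],0,0.217]]'
python3 - <<'E'
from h import *
c=cap('wrist');cv2.imwrite('pics/w4.png',c['frame'])
c=cap('scene');print(c['T'][:3,3]);np.save('s4.npy',c,allow_pickle=True)
# project TCP into scene
p=c['T'][:3,:3].T@(status.get_state()['position']-c['T'][:3,3]);u,v=(c['f']*p[:2]/p[2]+[c['cx'],c['cy']]).astype(int);print(u,v)
a=cv2.imread('pics/w4.png');b=cv2.resize(c['frame'][v-60:v+60,u-80:u+80],(640,480),interpolation=cv2.INTER_CUBIC)
cv2.imwrite('pics/m4.png',cv2.resize(np.hstack([a,b]),(800,300)))
E
```

```text
time: 5.9
position: [562.0, -142.4, 149.3]
tool_rot: [0.052, 0.999, 0.0, -0.0]
force: [0.2, 1.4, 0.5]
gripper_width: 0.218
grasp_force: 7.8
[1368.77787226  539.69486291  972.08376822]
292 173
```

View pics/m4.png

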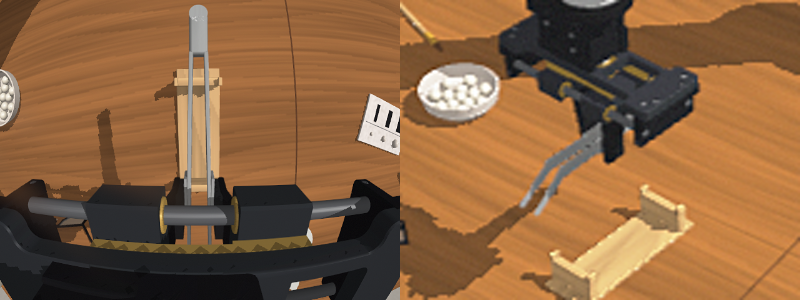

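```bash
cat >> h.py <<'E'
def loc(c,u,v):
    d=ray(c,np.array(float(u)),np.array(float(v)));dz=d@c['T'][:3,2];return c['T'][:3,3]+d*c['z_map'][int(v),int(u)]/dz
def rel(p):
    s=status.get_state();r=R.from_quat(s['tool_rot']).as_matrix();return (r.T@(p-s['position'])).round(1)
E
python3 - <<'E'
from h import *
c=cap('wrist')
for u,v in [(317,20),(317,35),(317,50),(317,75),(304,200),(333,200),(307,120),(328,120)]:print('w',u,v,loc(c,u,v).round(1),rel(loc(c,u,v)))
s=cap('scene');z=s['z_map']
# pixels in the tip region clearly above table
for v in range(186,202):
  for u in range(255,276):
    if z[v,u]>0:
      p=loc(s,u,v)
      if p[2]>100 and p[0]>645: print(u,v,p.round(1),rel(p))
E
```

```text
w 317 20 [ 440.5 -130.   173.8] [121.9  -0.4 -25.1]
w 317 35 [ 446.8 -130.7  174.7] [115.6  -0.4 -26. ]
w 317 50 [ 452.5 -131.3  174.2] [109.8  -0.4 -25.6]
w 317 75 [ 461.9 -132.2  173.2] [100.4  -0.4 -24.6]
w 304 200 [ 507.5 -141.8  175.4] [ 54.   -5.2 -26.9]
w 333 200 [ 508.8 -131.2  174.6] [ 53.9   5.6 -26.1]
w 307 120 [ 478.3 -137.6  173.4] [ 83.5  -4.  -24.9]
w 328 120 [ 479.1 -130.   173.1] [ 83.5   3.6 -24.5]
264 187 [ 650.4 -158.6  157.9] [-89.7  -6.8  -9.6]
265 187 [ 647.7 -158.   156.3] [-87.   -6.5  -8.1]
264 188 [ 647.6 -161.7  151.5] [-87.3 -10.2  -3.3]
265 188 [ 647.4 -158.6  152.8] [-86.8  -7.1  -4.6]
266 188 [ 645.4 -157.4  152. ] [-84.6  -6.1  -3.7]
272 188 [ 645.1 -138.4  160.7] [-82.4  12.7 -12.5]
263 189 [ 652.8 -160.3  152.6] [-92.3  -8.2  -4.4]
264 189 [ 650.8 -159.   151.9] [-90.2  -7.1  -3.7]
265 189 [ 647.2 -159.2  149.4] [-86.7  -7.7  -1.1]
270 189 [ 649.4 -141.   159.3] [-86.9  10.5 -11.1]
271 189 [ 647.  -140.1  158.2] [-84.5  11.2  -9.9]
262 190 [ 654.9 -161.9  150.3] [-94.5  -9.6  -2.1]
263 190 [ 652.3 -161.1  148.9] [-91.9  -9.1  -0.7]
264 190 [ 649.6 -
[... 1145 characters left out ...]
[-103.2   -8.6    7.1]
261 195 [ 662.3 -159.8  141.1] [-101.8   -6.8    7.1]
267 195 [ 660.6 -142.1  148.4] [-98.2  10.7  -0.2]
268 195 [ 655.4 -143.9  143.9] [-93.2   8.4   4.3]
269 195 [ 653.9 -142.1  143.7] [-91.5   9.9   4.6]
266 196 [ 661.6 -144.7  144.8] [-99.4   8.2   3.4]
267 196 [ 661.  -142.1  145.6] [-98.6  10.7   2.6]
268 196 [ 656.5 -143.2  141.9] [-94.2   9.1   6.3]
266 197 [ 663.7 -143.1  144. ] [-101.3   10.     4.2]
267 197 [ 657.6 -145.7  138.4] [-95.6   6.8   9.8]
265 198 [ 668.5 -142.   144.9] [-106.    11.6    3.3]
266 198 [ 667.2 -140.   144.9] [-104.6   13.4    3.3]
267 198 [ 660.6 -143.2  138.6] [-98.3   9.5   9.6]
266 199 [ 668.9 -138.8  143.6] [-106.1   14.8    4.6]
```

The tweezers are lifted and level in the grip. Tips are at tool x≈-104, z≈+10, and the gap is about 16–17 mm. Next I'll transit to the card.

```bash
python3 -m inch '[[[-0.005,0.02,0],-0.02,0.217],[[-0.015,0.06,0],-0.06,0.217],[[-0.025,0.1,0],-0.1,0.217],[[-0.035,0.14,0],-0.14,0.217],[[-0.045,0.18,0],-0.18,0.217],[[-0.055,0.22,0],-0.208,0.217],[[-0.065,0.26,0],-0.208,0.217],[[-0.075,0.3,0],-0.208,0.217],[[-0.085,0.34,0],-0.208,0.217],[[-0.095,0.375,0],-0.208,0.217],[[-0.1015,0.39,0],-0.208,0.217],[[-0.1015,0.395,0],-0.208,0.217]]' && python3 -m inch '[[[0,0,-0.02],0,0.217],[[0,0,-0.05],0,0.217],[[0,0,-0.08],0,0.217],[[0,0,-0.1],0,0.217],[[0,0,-0.11],0,0.217],[[0,0,-0.11],0,0.217],[[0,0,-0.11],0,0.217]]'
python3 - <<'E'
from h import *
s=cap('scene');w=cap('top')
p=s['T'][:3,:3].T@(np.array([560,221,20])-s['T'][:3,3]);u,v=(s['f']*p[:2]/p[2]+[s['cx'],s['cy']]).astype(int)
a=cv2.resize(s['frame'][v-38:v+38,u-50:u+50],(800,600),interpolation=cv2.INTER_CUBIC);cv2.imwrite('pics/s5.png',a);print(u,v,status.get_state()['position'],status.get_state()['tool_rot'])
E
```

```text
time: 7.3
position: [459.5, 254.7, 148.9]
tool_rot: [0.154, 0.988, -0.0, -0.001]
force: [-0.2, -0.0, -0.7]
gripper_width: 0.217
grasp_force: 7.8
time: 8.0
position: [461.9, 252.1, 40.1]
tool_rot: [0.156, 0.988, 0.0, 0.0]
force: [0.7, -0.2, 0.1]
gripper_width: 0.215
grasp_force: 7.8
419 271 [462.02422128 252.66946119  40.68247735] [1.55967740e-01 9.87761456e-01 7.71838739e-04 8.80100593e-04]
```

View pics/s5.png

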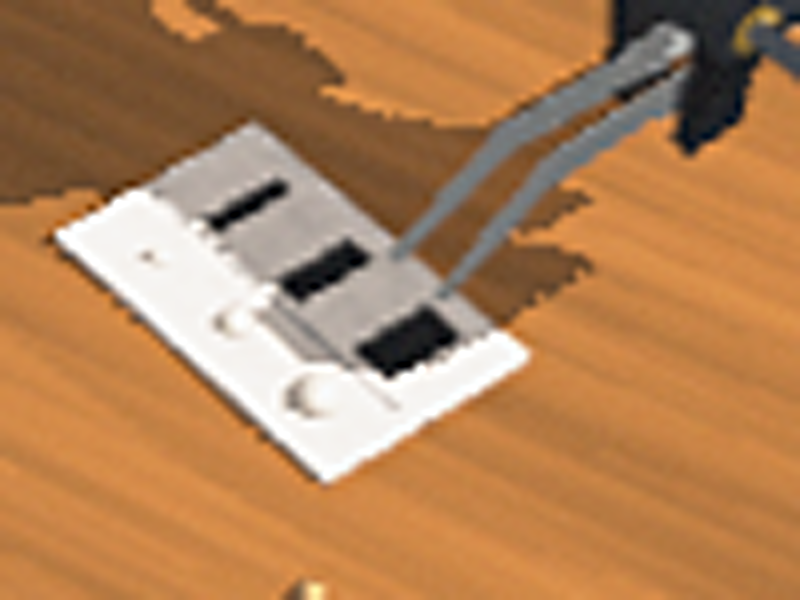

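The tips are at crop (397,255) and (443,292), about 26 mm above the card. The bar centre is at (408,343). I'll compare them by ray casting.

Run:
```python
from h import *
s=cap('scene');u0,v0=419-50,271-38
def q(u,v,z): return plane(s,np.array([u0+u/8-.5]),np.array([v0+v/8*76/75-.5]),z)[0]
a,b=q(397,255,30.5),q(443,292,30.5);m=(a+b)/2;bar=q(408,343,4.);print(a,b,np.linalg.norm(a-b),m,'bar',bar)
d=(m-bar)[:2];t=-.312;print('tips rel bar, bar axes',R.from_euler('z',-t).as_matrix()[:2,:2]@d)
l=q(425,308,4.)-q(357,352,4.);print('edge yaw',np.arctan2(-l[1],-l[0]))
```

```text
[553.31654125 211.21332989  30.5       ] [558.71750952 229.07515384  30.5       ] 18.660525530655946 [556.01702538 220.14424187  30.5       ] bar [559.76656436 221.5192591    4.        ]
tips rel bar, bar axes [-3.14643805 -2.45960211]
edge yaw -0.2919635061597442
```

```bash
python3 -m inch '[[[0.001,0.001,-0.005],0,0.217],[[0.002,0.001,-0.01],0,0.217],[[0.002,0.001,-0.015],0,0.217],[[0.002,0.001,-0.018],0,0.217],[[0.002,0.001,-0.02],0,0.217],[[0.002,0.001,-0.02],0,0.217],[[0.002,0.001,-0.02],0,0.217],[[0.002,0.001,-0.02],0,0.217]]'
python3 - <<'E'
from h import *
s=cap('scene');u,v=419,271
a=cv2.resize(s['frame'][v-30:v+30,u-40:u+40],(800,600),interpolation=cv2.INTER_CUBIC);cv2.imwrite('pics/s6.png',a)
np.save('s6.npy',s,allow_pickle=True)
E
```

```text
time: 8.95
position: [463.1, 253.5, 19.7]
tool_rot: [0.156, 0.988, 0.0, 0.0]
force: [0.8, 0.6, -0.1]
gripper_width: 0.215
grasp_force: 7.8
```

View pics/s6.png

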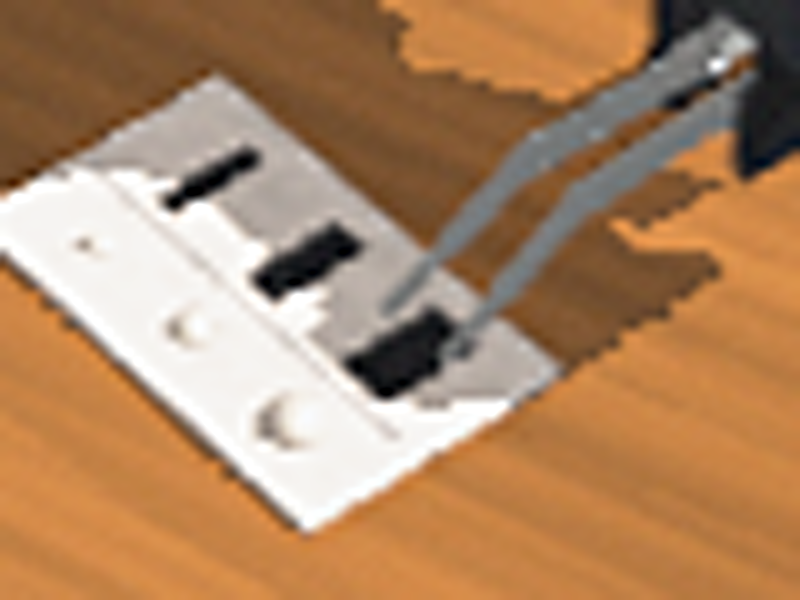

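The tips are at crop (390,307) and (455,352), straddling the bar centred near (408,353).

Run:
```python
from h import *
s=np.load('s6.npy',allow_pickle=True).item();u0,v0=379,241
def q(u,v,z): return plane(s,np.array([u0+u/10-.5]),np.array([v0+v/10-.5]),z)[0]
M=R.from_euler('z',.312).as_matrix()[:2,:2]
bar=np.array([560,221.3])
print('bar seen',q(408,353,4.))
for z in (8.,10.):
    for a in [(388,308),(455,352)]: print(z,M@(q(*a,z)[:2]-bar))
for u,v in [(388,305),(395,297),(455,350),(462,340)]: print(loc(s,u0+u/10,v0+v/10).round(1))
```

```text
bar seen [559.6289319  220.91721001   4.        ]
8.0 [ -3.5039462  -11.24867525]
8.0 [-6.35848846  8.22967651]
10.0 [ -2.10261583 -10.08168836]
10.0 [-4.95123632  9.3562554 ]
[557.8 214.8  13.6]
[556.9 215.9  16.2]
[559.6 233.6  11.5]
[555.6 233.3  11.1]
```

```bash
python3 -c "
from cell import ticket,status
print(status.get_state()['gripper_width'],status.get_state()['grasp_force']);print(ticket.close_job())"
```

```text
0.217692821527666 7.750247796066105
the job is handed in; nothing more can be done
None
```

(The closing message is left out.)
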